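# Fit the guide rollers and hold the tension arm at its stop

### The arm

A 6-joint arm with a two-finger parallel gripper is mounted at the origin on a cart in front of the work surface, level with it; the furniture and walls round the work are solid. World frame = base frame: x ahead of the robot, y to its left, z up, the work surface at z = 0. Lengths are in mm, angles in rad, forces in N, time in s.
With the tool pointing down it reaches from about 300 to 775 mm from the base axis. Payload 14.6 kg.
Tool frame: the origin (TCP) lies on the centre line of the jaws, within the pads' length; the fingertips stand 19 mm ahead of it and the grasp point (between the pads) is the TCP (bot.tip_reach is the distance from the TCP to the fingertips, in mm); y points along the fingers, x is the direction in which the jaws open and shut, and the axes are right-handed (so a half turn about y gives the same grasp; the last joint's range is limited). The gripper opens to 85 mm and grips with 20 to 120 N. Pads are 22 mm wide; open, the fingers measure 114 mm over their backs; the gripper's body (76 mm by 85 mm) begins 54 mm behind the grasp point. The pads swing forward as they close: fully open they stand 13 mm farther back than shut.
Start: joints at [1.16, 0.3, 1.521, -0, 1.321, -0.067], TCP at [185.384, 517.805, 250.281] pointing down, gripper open.
Joint ranges: [-3.03, 3.03], [-0.79, 2.21], [0.23, 2.52], [-1.04, 4.18], [0, 3.07], [-2.55, 2.55]. Speed limits (rad/s): [2.22, 2.22, 2.57, 3.14, 3.14, 3.14].

### API

Orientations are given as a unit quaternion [w, x, y, z].
In Python, from rig import bot gives the robot as it stands. Calls block until the motion is done:
- bot.move_to(position, orientation): joint-space move of the TCP to a pose.
- bot.servo_line(position, attitude=None, speed=150, until_force=None): straight line of the TCP; attitude=None keeps the orientation; speed is the mean speed in mm/s. With until_force (N) it stops when the force on the tool has changed by that much, and returns True; else False.
- bot.move_joints(angles): joint-space move.
- bot.move_gripper(opening, grip_force=None): finger opening in mm; grip_force is the grip in N (None keeps the last); returns when the fingers have stopped.
- bot.dwell(seconds).
- bot.ik(position, orientation): joint angles nearest the present ones, or None.
- bot.read_state(): the state.
- bot.read_camera(name): name is "side" or "top" or "wrist"; returns a dict with "image" (400x640x3 uint8, blue, green, red), "depth" (400x640 float32, mm along the optical axis (not along the pixel's ray), 0 where there is no reading), "fovy" (degrees; the focal length in pixels is half the picture's height over the tangent of half this angle, whatever the lens; pixels are square), "cx", "cy" (the principal point, pixels), "eye" and "attitude" of the camera in the world; the wrist camera has in their place "mount" (4x4, takes a point from camera to tool coordinates, whose origin is the TCP and whose axes are the tool frame's). Camera axes: x right, y down, z forward; pixel columns grow to the right and rows downward; lengths in mm; the calibration is good to about 2 mm. A picture is of the moment at which its call begins: read the wrist's pose just before it.
A pose or a line that the arm cannot do raises bot.MotionError and nothing moves.
- bot.finish_job(): hands the job in, once; it reports no verdict.
The state is a dict: "clock": time; "joint_positions": joint angles; "qvel": joint speeds; "effort": joint torques, N m; "ee_pos": TCP position; "tool_rot": TCP orientation; "ft_force": force on the tool from outside, world axes, zero at the start; "moment": the same for the moment, N m; "grip_width": finger opening in mm.
Only numpy, scipy, OpenCV 4.12 (cv2) and the standard library are available. Lean on these libraries where they do the work, as an engineer would, in place of code of your own. Each camera call takes 0.05 s, during which the arm holds its last target. There are 200 camera calls.

### The job

Get the label-strip tensioner ready for threading: stand the two loose guide rollers upright and fully home in the two round pockets of its block, one in each (either way round) and let go of them. Then swing its sprung arm forward, counter-clockwise seen from above, until it is against its far stop, and finish while still holding it there against the spring with the fingers. Leave the arm unwound until both rollers are in, and do not disturb the ink bottle, the tape measure and the small tape roll.

Things in the scene. Friction and masses are not known exactly. Their poses are not given: they have to be found in the camera images.
- tensioner: fixed strip tensioner: steel plate 190 x 145 x 8 mm, pocket block (170 x 60 x 22 mm) on its +y side, pivot body, two rubber-capped stop posts 60 mm tall; tallest part 110 mm. Origin in its underside; x ahead at yaw 0, z up. In mm here: pockets (-50, 70) and (50, 70), arm pivot (0, -20), arm's roller (-60, -124) at rest and (65, -120) at the far stop
- pocket0 (a point): round blind pocket in the top of the tensioner's aluminium block, 34 mm wide, 15 mm deep with a bevelled mouth; block top 22 mm and pocket floor 7 mm above the table; this point is the centre of its mouth, z up. A roller standing home in it has its centre 25 mm above this point. The pocket at the tensioner's -x side (nearer the robot); the two pockets are 100 mm apart
- pocket1 (a point): round blind pocket in the top of the tensioner's aluminium block, 34 mm wide, 15 mm deep with a bevelled mouth; block top 22 mm and pocket floor 7 mm above the table; this point is the centre of its mouth, z up. A roller standing home in it has its centre 25 mm above this point. The pocket at the tensioner's +x side (farther from the robot); the two pockets are 100 mm apart
- pivot (a point): point on the upright pivot axis of the tension arm, 88 mm above the table
- end_roller (a point): upright grey roller at the free end of the tension arm, 22 mm in diameter (25 mm at the rims), 58 to 110 mm above the table, 120 mm from the pivot axis; part of the arm, does not spin, may be gripped or pushed. The flat arm bar (14 mm wide, 49 to 57 mm above the table) runs from it to the pivot. This point: on its axis, 86 mm above the table
- tension_arm (a joint): angle of the tension arm in rad: 0 at rest against the near stop, growing counter-clockwise seen from above (its roller moves ahead, away from the robot), 1.1 at the far stop. A spring always drives it back to 0: at the roller it takes about 2.5 N to start and 7 N at the stop
- roller_a_mid (a point): loose guide roller standing upright on the table: grey plastic, 80 mm tall, 30 mm diameter at the two end flanges (lowest 17 mm and top 14 mm) and 26 mm at the waist between them, bevelled foot, about 90 g; the two rollers are alike. This point is its centre, 40 mm above its foot; z along its axis
- roller_b_mid (a point): loose guide roller standing upright on the table: grey plastic, 80 mm tall, 30 mm diameter at the two end flanges (lowest 17 mm and top 14 mm) and 26 mm at the waist between them, bevelled foot, about 90 g; the two rollers are alike. This point is its centre, 40 mm above its foot; z along its axis
- tape_roll: small black tape roll lying on the table, 62 mm across, 19 mm tall; bystander; origin under its centre
- tape_measure: yellow and black tape measure, 63 x 76 x 37 mm; bystander; origin under its centre
- ink_bottle_mid (a point): ink bottle, 44 mm in diameter, 112 mm tall, standing; bystander; this point is on its axis, 47 mm above its foot
Mind the look-alikes: they are no part of the job. Leave any turquoise look-alike of the part that bears roller_b_mid alone.

How it is judged (in metres and radians):
On the way, in this order (a step that is already met when the one before it is completed fails the run):
1. both guide rollers stand home in the pockets, one in each, let go, with the arm still unwound (((horizontal distance between roller_a_mid and pocket0 below 0.006 m and z of roller_a_mid in the frame of pocket0 below 0.029 m and angle between each of roller_a_mid, roller_b_mid's own z axis and vertical below 0.12 rad and horizontal distance between roller_b_mid and pocket1 below 0.006 m and z of roller_b_mid in the frame of pocket1 below 0.029 m) or (horizontal distance between roller_a_mid and pocket1 below 0.006 m and z of roller_a_mid in the frame of pocket1 below 0.029 m and angle between each of roller_a_mid, roller_b_mid's own z axis and vertical below 0.12 rad and horizontal distance between roller_b_mid and pocket0 below 0.006 m and z of roller_b_mid in the frame of pocket0 below 0.029 m)) and contact force between the fingers and roller_a below 0.1 N and contact force between the fingers and roller_b below 0.1 N and value of joint tension_arm below 0.3 rad), for 0.2 s.
2. the tension arm is held by the fingers at its far stop (value of joint tension_arm above 1.04 rad and contact force between the fingers and tension_arm above 2 N), for 0.2 s.
At the end, for the whole second after the job is handed in: Each pocket holds one roller (axis within 6 mm of the pocket's, within 4 mm of fully down, upright within 0.12 rad), not touched by the fingers; the tension arm stands at 1.04 rad or more (stop at 1.1) at rest, with the fingers bearing on it with more than 2 N (all of step 2 and ((horizontal distance between roller_a_mid and pocket0 below 0.006 m and z of roller_a_mid in the frame of pocket0 below 0.029 m and angle between each of roller_a_mid, roller_b_mid's own z axis and vertical below 0.12 rad and horizontal distance between roller_b_mid and pocket1 below 0.006 m and z of roller_b_mid in the frame of pocket1 below 0.029 m) or (horizontal distance between roller_a_mid and pocket1 below 0.006 m and z of roller_a_mid in the frame of pocket1 below 0.029 m and angle between each of roller_a_mid, roller_b_mid's own z axis and vertical below 0.12 rad and horizontal distance between roller_b_mid and pocket0 below 0.006 m and z of roller_b_mid in the frame of pocket0 below 0.029 m)) and contact force between the fingers and roller_a below 0.1 N and contact force between the fingers and roller_b below 0.1 N and velocity of joint tension_arm between -0.1 and 0.1 rad/s); the arm keeps its last pose, push and grip.
It fails at once if the arm is wound (beyond 0.5 rad) while the rollers are not both in their pockets (value of joint tension_arm above 0.5 rad and not ((horizontal distance between roller_a_mid and pocket0 below 0.006 m and z of roller_a_mid in the frame of pocket0 below 0.029 m and angle between each of roller_a_mid, roller_b_mid's own z axis and vertical below 0.12 rad and horizontal distance between roller_b_mid and pocket1 below 0.006 m and z of roller_b_mid in the frame of pocket1 below 0.029 m) or (horizontal distance between roller_a_mid and pocket1 below 0.006 m and z of roller_a_mid in the frame of pocket1 below 0.029 m and angle between each of roller_a_mid, roller_b_mid's own z axis and vertical below 0.12 rad and horizontal distance between roller_b_mid and pocket0 below 0.006 m and z of roller_b_mid in the frame of pocket0 below 0.029 m))).
It fails at once if the tape roll is pushed aside (more than 30 mm) (distance of tape_roll from where it was at the start of the episode above 0.03 m).
It fails at once if the tape measure is pushed aside (more than 30 mm) (distance of tape_measure from where it was at the start of the episode above 0.03 m).
It fails at once if the ink bottle is pushed aside (more than 30 mm) (distance of ink_bottle_mid from where it was at the start of the episode above 0.03 m).
It also fails if it takes over 72 s, if anything falls off the work surface, if the arm or the gripper's body presses on something with over 40 N, if the wrist force passes 120 N, or if a joint passes its speed limit or range.

## Working session

There is one attempt and no reset: what is moved stays moved. The work goes in short steps, each a Python script; the robot and the scene stay as the last script left them, time stands still between calls to the robot, and variables do not carry over. Pictures are saved under pics/ and viewed, about 8 in all and at most 12, crops included, and the job is handed in when it is done.

```bash
ls; mkdir -p pics; cat > h.py <<'E'
import numpy as np, cv2
from scipy.spatial.transform import Rotation as R
from rig import bot
def rot(q): return R.from_quat([q[1],q[2],q[3],q[0]]).as_matrix()
def shot(n):
    s=bot.read_state(); c=bot.read_camera(n); f=c["image"].shape[0]/2/np.tan(np.radians(c["fovy"])/2)
    if "mount" in c:
        T=np.eye(4);T[:3,:3]=rot(s["tool_rot"]);T[:3,3]=s["ee_pos"]; M=T@np.array(c["mount"])
        Rm,e=M[:3,:3],M[:3,3]
    else: Rm,e=rot(c["attitude"]),np.array(c["eye"])
    c.update(R=Rm,e=e,f=f); return c
def cloud(c):
    d=c["depth"]; v,u=np.mgrid[:d.shape[0],:d.shape[1]]
    p=np.stack([(u-c["cx"])*d/c["f"],(v-c["cy"])*d/c["f"],d],-1)@c["R"].T+c["e"]; p[d<=0]=np.nan; return p
def ray(c,u,v,z):
    d=c["R"]@np.array([(u-c["cx"])/c["f"],(v-c["cy"])/c["f"],1]); return c["e"]+d*(z-c["e"][2])/d[2]
def proj(c,p):
    q=c["R"].T@(np.array(p)-c["e"]); return q[:2]/q[2]*c["f"]+[c["cx"],c["cy"]]
E
python3 - <<'E'
from h import *
for n in("top","side"):
    c=shot(n); cv2.imwrite(f"pics/{n}0.png",c["image"]); np.savez(n+"0.npz",**c)
    print(n,c["e"].round(),c["R"].round(2).tolist(),c["f"],c["cx"],c["cy"],(c["depth"]>0).mean())
s=bot.read_state();print(s["ee_pos"],s["tool_rot"],s["clock"],bot.tip_reach)
E
```

```text
pics
top [ 384.   38. 1575.] [[-0.01, -1.0, 0.09], [-1.0, 0.01, -0.01], [0.01, -0.09, -1.0]] 469.310625757909 317.5199800446574 202.5468484091414 0.99592578125
side [  380. -1046.   666.] [[0.99, -0.08, 0.11], [-0.14, -0.47, 0.87], [-0.02, -0.88, -0.47]] 444.3861123017143 323.81474587170715 212.0636873489474 0.8800078125
[185.3311503  517.63236546 249.77333327] [-0.57795596  0.57835599  0.40680488 -0.40740772] 0.1 19.0
```

View pics/top0.png

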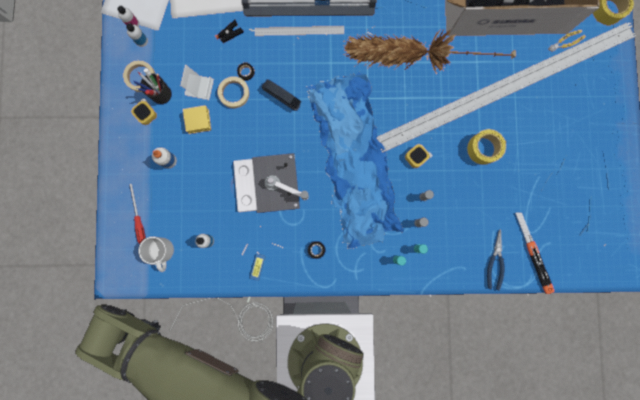

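View pics/side0.png

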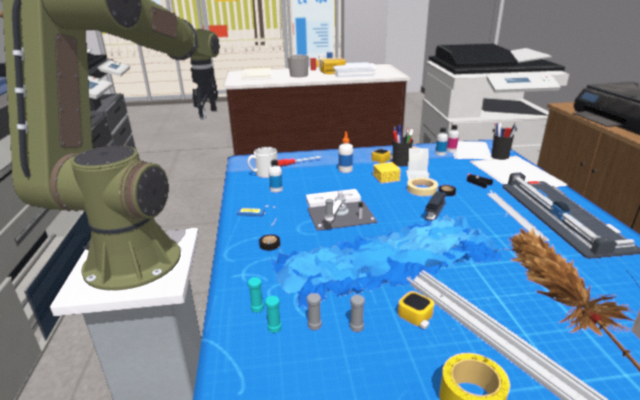

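The top view shows the tensioner at about (265,183), with its white block on the left (+y). The grey rollers are at (428,195) and (423,222), and the turquoise look-alikes at (421,248) and (400,260). The small tape roll is at (316,250) and the tape measure at (418,155). A blue rag lies between the rollers and the tensioner.

```bash
python3 - <<'E'
from h import *
c=dict(np.load("top0.npz")); P=cloud(c)
for n,u,v in[("blk",245,185),("p0",246,199),("p1",246,171),("piv",270,183),("endr",304,195),("rA",428,195),("rB",423,222),("tq1",421,248),("tq2",400,260),("roll",316,250),("meas",418,155),("bot1",203,241),("bot2",162,157)]:
    w=P[v-4:v+5,u-4:u+5].reshape(-1,3); k=np.nanargmax(w[:,2]); print(n,w[k].round(),P[v,u].round(), ray(c,u,v,0).round())
rag=P[80:245,310:400]; print("rag max z",np.nanmax(rag[...,2]))
w=shot("wrist"); print(np.array(bot.read_camera("wrist")["mount"]).round(3),w["f"],w["cx"],w["cy"])
# tool-frame axes
print(rot(bot.read_state()["tool_rot"]).round(2))
E
```

```text
blk [572. 262.  33.] [580. 257.  21.] [583. 260.   0.]
p0 [546. 262.  31.] [535. 256.   9.] [535. 257.   0.]
p1 [640. 243.  27.] [629. 256.   8.] [631. 257.   0.]
piv [587. 172.  85.] [579. 170.  72.] [589. 176.   0.]
endr [541.  63. 116.] [536.  60. 106.] [547.  62.   0.]
rA [ 536. -348.   90.] [ 533. -335.   89.] [ 542. -358.    0.]
rB [ 447. -323.   87.] [ 447. -320.   77.] [ 451. -338.    0.]
tq1 [ 365. -301.   90.] [ 365. -309.   84.] [ 364. -328.    0.]
tq2 [ 334. -244.   88.] [ 328. -241.   84.] [ 325. -257.    0.]
roll [352.  11.  26.] [362.  23.  -2.] [362.  23.   0.]
meas [ 684. -311.   46.] [ 671. -318.   42.] [ 679. -328.    0.]
bot1 [405. 385. 118.] [396. 375. 109.] [396. 400.   0.]
bot2 [670. 512. 128.] [661. 506. 108.] [682. 540.   0.]
rag max z 60.82738396366267
[[ 1.00000e+00  0.00000e+00 -1.00000e-03 -1.49900e+00]
 [ 1.00000e-03 -3.14000e-01  9.49000e-01 -1.22772e+02]
 [-0.00000e+00 -9.49000e-01 -3.14000e-01  8.03420e+01]
 [ 0.00000e+00  0.00000e+00  0.00000e+00  1.00000e+00]] 317.01478074301576 319.5544171822442 198.09653383237537
[[ 0.34 -0.   -0.94]
 [ 0.94 -0.    0.34]
 [-0.   -1.    0.  ]]
```

```bash
cat >> h.py <<'E'
def down(a):  # jaw axis along angle a (deg), tool pointing down
    a=np.radians(a); x=np.array([np.cos(a),np.sin(a),0]); y=np.array([0,0,-1.]); 
    q=R.from_matrix(np.stack([x,y,np.cross(x,y)],1)).as_quat(); return [q[3],q[0],q[1],q[2]]
E
python3 - <<'E'
from h import *
bot.move_to([570,170,190],down(90)); c=shot("wrist"); cv2.imwrite("pics/w1.png",c["image"]); np.savez("w1.npz",**c)
s=bot.read_state(); print(s["ee_pos"],s["joint_positions"],s["clock"])
bot.move_to([490,-150,250],down(0)); bot.move_to([490,-330,190],down(0)); c=shot("wrist"); cv2.imwrite("pics/w2.png",c["image"]); np.savez("w2.npz",**c)
s=bot.read_state(); print(s["ee_pos"],s["joint_positions"],s["clock"])
E
python3 -c "
import cv2,numpy as np
a=cv2.imread('pics/w1.png');b=cv2.imread('pics/w2.png')
cv2.imwrite('pics/w12.png',cv2.resize(np.vstack([a,b]),(480,600),interpolation=cv2.INTER_AREA))"
```

```text
[569.75238996 170.82169486 190.14127195] [ 2.29694369e-01  4.51329469e-01  1.45748026e+00  6.59774070e-05
  1.23258050e+00 -1.34211537e+00] 2.1417
[ 490.76671612 -328.54175965  190.79638744] [-6.52020787e-01  4.41279829e-01  1.47043199e+00  2.34067456e-04
  1.22898616e+00 -6.53911885e-01] 4.2417
```

View pics/w1.png

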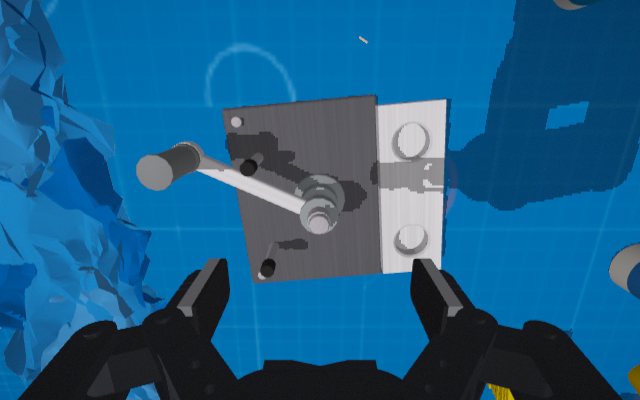

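View pics/w2.png

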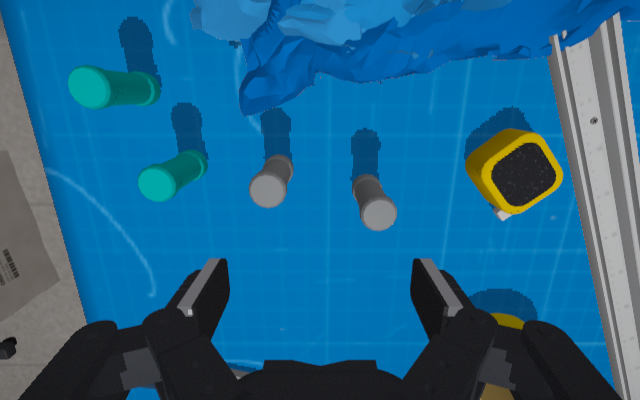

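The first wrist view (base side up) shows the pocket mouths at about (411,141) for p0 and (411,238) for p1, the pivot at (318,222) and the end roller top at (155,172). The second shows the grey roller tops at (268,189) and (379,212), with the turquoise pair to the left.

```bash
python3 - <<'E'
from h import *
c=dict(np.load("w1.npz")); P=cloud(c); Z=P[...,2]
print("table z",np.nanmedian(Z[20:60,60:200]),"blk z",np.nanmedian(Z[160:215,425:440]), np.nanmedian(Z[160:215,390:400]),"floor",Z[141,411],Z[238,411])
g=c["image"].max(2)
cnts=lambda m: cv2.findContours(m.astype(np.uint8),cv2.RETR_LIST,cv2.CHAIN_APPROX_NONE)[0]
for (u,v) in((411,141),(411,238)):
    m=np.zeros(Z.shape,bool); m[v-28:v+29,u-28:u+29]=True
    h=m&(Z<19.5)&(Z>0)
    k=max(cnts(h),key=len)[:,0].astype(float)
    Q=np.array([ray(c,a,b,22)[:2] for a,b in k]).astype(np.float32)
    (cc,r)=cv2.minEnclosingCircle(Q); print("pocket",np.array(cc).round(1),"dia",round(2*r,1),"ell",[np.round(t,1) for t in cv2.fitEllipse(Q)])
m=(Z>15)&(Z<30); m[:,:370]=0; m[:,460:]=0; m=cv2.morphologyEx(m.astype(np.uint8),cv2.MORPH_OPEN,np.ones((5,5)))
k=max(cnts(m),key=len)[:,0]; Q=np.array([ray(c,a,b,22)[:2] for a,b in k]).astype(np.float32)
print("block",cv2.minAreaRect(Q))
def cap(c,u,v,z,w=30):
    P=cloud(c); m=np.zeros(P.shape[:2],bool); m[max(v-w,0):v+w,max(u-w,0):u+w]=True
    h=cv2.morphologyEx((m&(abs(P[...,2]-z)<6)).astype(np.uint8),cv2.MORPH_OPEN,np.ones((3,3))); k=max(cnts(h),key=len)[:,0]
    Q=np.array([ray(c,a,b,z)[:2] for a,b in k]).astype(np.float32); cc,r=cv2.minEnclosingCircle(Q)
    print(u,v,"z",np.nanmedian(P[h>0][:,2]).round(1),"centre",np.array(cc).round(1),"dia",round(2*r,1),"ell",[np.round(t,1) for t in cv2.fitEllipse(Q)])
cap(c,155,172,110)
cap(c,318,222,95)
d=dict(np.load("w2.npz"))
print(np.nanmedian(cloud(d)[250:290,260:360,2]))
cap(d,268,189,80);cap(d,379,212,80)
E
```

```text
table z -1.1504117565844467 blk z 21.13202587689463 21.21080319505174 floor 6.741906803616246 5.63454504836659
pocket [531.3 253. ] dia 36.5 ell [array([531.2, 252.5]), array([33.3, 34.1]), np.float64(85.6)]
pocket [630.3 262. ] dia 36.0 ell [array([630.1, 261.6]), array([33.3, 33.6]), np.float64(131.7)]
block ((581.0003051757812, 256.9291687011719), (169.92758178710938, 60.81187057495117), 5.198536396026611)
155 172 z 108.7 centre [538.3  61. ] dia 25.7 ell [array([538.3,  60.9]), array([23.7, 25. ]), np.float64(19.9)]Traceback (most recent call last):
  File "<stdin>", line 21, in <module>
  File "<stdin>", line 17, in cap
ValueError: max() iterable argument is empty
```

```bash
cat >> h.py <<'E'
cnts=lambda m: cv2.findContours(m.astype(np.uint8),cv2.RETR_LIST,cv2.CHAIN_APPROX_NONE)[0]
def cap(c,u,v,z,w=30):
    P=cloud(c); m=np.zeros(P.shape[:2],bool); m[max(v-w,0):v+w,max(u-w,0):u+w]=True
    h=cv2.morphologyEx((m&(abs(P[...,2]-z)<6)).astype(np.uint8),cv2.MORPH_OPEN,np.ones((3,3))); k=max(cnts(h),key=len)[:,0]
    Q=np.array([ray(c,a,b,z)[:2] for a,b in k]).astype(np.float32); cc,r=cv2.minEnclosingCircle(Q)
    e=cv2.fitEllipse(Q); print(u,v,"z",np.nanmedian(P[h>0][:,2]).round(1),"circ",np.array(cc).round(1),"dia",round(2*r,1),"ell",[np.round(t,1) for t in e]); return np.array(e[0])
E
python3 - <<'E'
from h import *
d=dict(np.load("w2.npz"))
print(np.nanmedian(cloud(d)[250:290,260:360,2]))
cap(d,268,189,80);cap(d,379,212,80)
s=bot.read_state(); print(s["ee_pos"],s["ft_force"])
E
```

```text
-1.0662707524293467
268 189 z 79.2 circ [ 450.  -320.1] dia 29.8 ell [array([ 450. , -320.4]), array([28.3, 28.8]), np.float64(159.2)]
379 212 z 79.2 circ [ 536.2 -339.8] dia 29.9 ell [array([ 536.3, -339.8]), array([28.4, 29.1]), np.float64(29.1)]
[ 490.76671612 -328.54175965  190.79638744] [0.00795106 0.46792787 0.09832428]
```

```bash
python3 - <<'E'
from h import *
bot.move_gripper(60,40); s=bot.read_state(); print("settled",s["ee_pos"],s["clock"])
A=[536.3,-339.8]
bot.move_to([*A,130],down(0)); print(bot.read_state()["ee_pos"])
bot.servo_line([*A,43],down(0),speed=120); bot.dwell(0.1); s=bot.read_state(); print(s["ee_pos"],s["ft_force"])
bot.move_gripper(10,40); s=bot.read_state(); print("grip",s["grip_width"],s["ft_force"])
bot.servo_line([*A,200],down(0),speed=200)
bot.move_to([630.2,261.8,200],down(0)); bot.dwell(0.15)
c=shot("wrist"); cv2.imwrite("pics/w3.png",c["image"]); np.savez("w3.npz",**c)
s=bot.read_state(); print(s["ee_pos"],s["grip_width"],s["ft_force"],s["clock"])
E
```

```text
settled [ 490.18740102 -329.62139846  190.28632378] 4.6167
[ 536.19799596 -339.50170583  129.16995638]
[ 536.69914476 -340.09805347   44.10486851] [ 0.4574762  -0.11413043 -0.22161391]
grip 25.316681918034167 [-1.29855722  1.11084301  4.49304871]
[630.43173327 261.21304187 200.0322167 ] 25.226820255105967 [-0.17440642 -0.80689542 -1.06135266] 9.7167
```

View pics/w3.png

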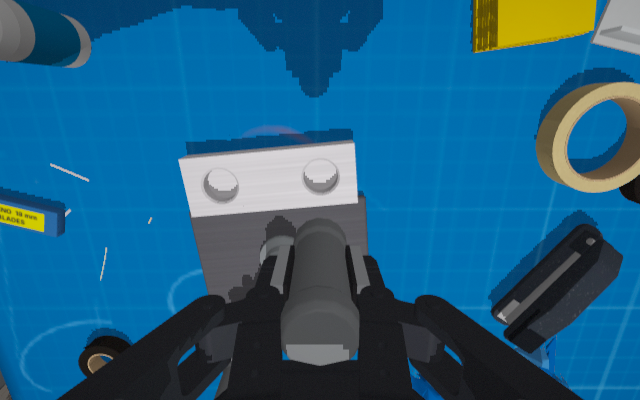

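The roller is held upright between the pads, centred near u=318. Both pocket mouths are in view, p1 at about (321,175) and p0 at about (222,184).

```bash
cat >> h.py <<'E'
def pocket(c,u,v):
    Z=cloud(c)[...,2]; m=np.zeros(Z.shape,bool); m[v-24:v+25,u-24:u+25]=True
    k=max(cnts(m&(Z<18.5)&(Z>0)),key=len)[:,0]; Q=np.array([ray(c,a,b,22)[:2] for a,b in k]).astype(np.float32)
    e=cv2.fitEllipse(Q); print("pocket",u,v,[np.round(t,1) for t in e]); return np.array(e[0])
def held(c,tcp):
    from scipy.optimize import least_squares
    P=cloud(c); q=P[150:340,270:370].reshape(-1,3)
    for lo,hi,r in((-36,-26,15),(-20,20,13),(28,36,15)):
        w=q[(q[:,2]>tcp[2]+lo)&(q[:,2]<tcp[2]+hi)&(abs(q[:,0]-tcp[0])<10)&(abs(q[:,1]-tcp[1])<22)][:,:2]
        if len(w)<20: print("few",lo,len(w)); continue
        s=least_squares(lambda x:np.hypot(*(w-x).T)-r,w.mean(0)+[0,-12],loss="soft_l1"); print("held",lo,len(w),s.x.round(1),"rel tcp",(s.x-tcp[:2]).round(1),"rms",np.sqrt((s.fun**2).mean()).round(2))
E
python3 - <<'E'
from h import *
c=dict(np.load("w3.npz")); pocket(c,321,175); pocket(c,222,184)
held(c,np.array([630.4,261.2,200.0]))
E
```

```text
pocket 321 175 [array([630.7, 262.8]), array([32.4, 32.5]), np.float64(101.5)]
pocket 222 184 [array([532.1, 253.8]), array([32.3, 32.3]), np.float64(144.7)]
held -36 423 [630.1 258.5] rel tcp [-0.3 -2.7] rms 0.81
held -20 2051 [630.1 259.3] rel tcp [-0.3 -1.9] rms 0.3
held 28 2015 [630.2 257.5] rel tcp [-0.2 -3.7] rms 3.93
```

```bash
python3 - <<'E'
from h import *
bot.servo_line([631,262.5,75],down(0),speed=150); bot.dwell(0.2)
c=shot("wrist"); cv2.imwrite("pics/w4.png",c["image"]); np.savez("w4.npz",**c)
s=bot.read_state(); print(s["ee_pos"],s["clock"],s["ft_force"])
held(c,s["ee_pos"]); Z=cloud(c)[...,2]
print("block z",np.nanmedian(Z[:,:][(Z>15)&(Z<30)]))
u,v=proj(c,[531.5,253,22]).astype(int); print(u,v)
cv2.imwrite("pics/w4c.png",cv2.resize(c["image"][60:300,100:440],None,fx=2.2,fy=2.2,interpolation=cv2.INTER_CUBIC))
E
```

```text
[631.22282346 262.58439751  75.69800964] 10.95 [-0.56314672 -0.22132517 -1.46819235]
held -36 418 [631.  260.1] rel tcp [-0.3 -2.5] rms 0.78
held -20 2063 [631.  260.8] rel tcp [-0.3 -1.8] rms 0.3
held 28 1748 [630.7 259.5] rel tcp [-0.5 -3.1] rms 3.77
block z 21.280287097708396
158 244
```

View pics/w4c.png

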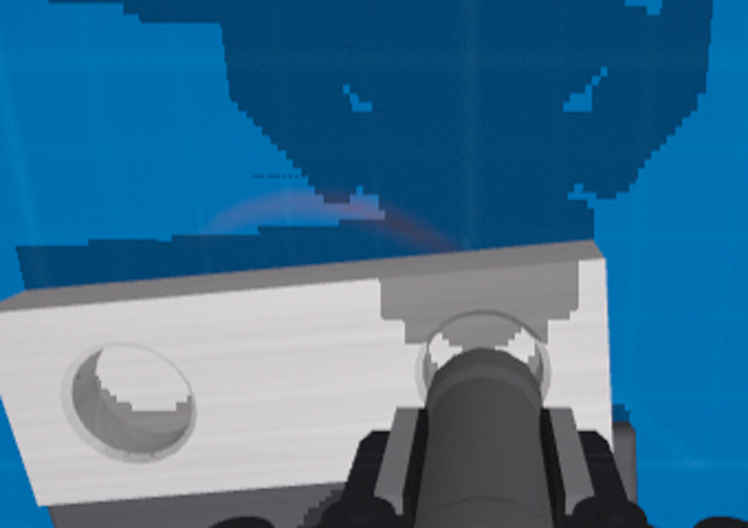

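```bash
python3 - <<'E'
from h import *
c=dict(np.load("w4.npz")); p0=pocket(c,159,243); a=np.radians(5.2); print("p1 from p0",p0+100*np.array([np.cos(a),np.sin(a)]))
for u,v in((483,311),(417,371),(550,371),(483,371)): print("mouth",ray(c,u/2.2+100,v/2.2+60,22)[:2].round(1))
P=cloud(c)
for z in(31,32,33): print("foot edge",z,ray(c,320,218.2,z)[:2].round(1))
print(P[206:232:2,320].round(1))
print("L/R at foot", [ray(c,x/2.2+100,400/2.2+60,36)[:2].round(1) for x in(427,542)])
E
```

```text
pocket 159 243 [array([532.6, 254.6]), array([30.9, 32.4]), np.float64(172.6)]
p1 from p0 [632.16284172 263.62783322]
mouth [631. 281.]
mouth [612.8 263.6]
mouth [649.5 263.5]
mouth [631.  263.5]
foot edge 31 [631.3 274. ]
foot edge 32 [631.3 274.4]
foot edge 33 [631.3 274.8]
[[631.3 272.3   5.8]
 [631.3 271.2   6.5]
 [631.3 269.6   5.8]
 [631.3 268.6   7. ]
 [631.3 267.1   6.7]
 [631.3 265.8   6.8]
 [631.3 264.2   6.3]
 [631.3 275.6  37.7]
 [631.2 275.8  40.9]
 [631.2 275.6  43.3]
 [631.2 275.6  46. ]
 [631.2 274.8  46.7]
 [631.2 274.3  48.1]]
L/R at foot [array([616.6, 261.6]), array([646.2, 261.6])]
```

```bash
python3 - <<'E'
from h import *
bot.servo_line([630.9,264.9,72],down(0),speed=60)
r=bot.servo_line([630.9,264.9,50.5],down(0),speed=35,until_force=10); s=bot.read_state(); print(r,s["ee_pos"],s["ft_force"],s["moment"],s["clock"])
E
```

```text
True [630.65004039 264.74037375  50.41175988] [-1.38709487 -0.80564356  6.19947225] [-0.10059356  0.27352598  0.01648025] 11.8083
```

```bash
python3 - <<'E'
from h import *
bot.move_gripper(60); bot.dwell(0.1)
s=bot.read_state(); x,y,_=s["ee_pos"]
bot.servo_line([x,y,200],down(0),speed=250); bot.dwell(0.1)
c=shot("wrist"); cv2.imwrite("pics/w5.png",c["image"]); np.savez("w5.npz",**c); s=bot.read_state(); print(s["ee_pos"])
u,v=proj(c,[631,262,87]).astype(int); print("roller in p1",cap(c,u,v,87,40)); 
u,v=proj(c,[532,253,22]).astype(int); pocket(c,u,v)
B=[450,-321.5]
bot.move_to([*B,200],down(0)); bot.servo_line([*B,130],down(0),speed=200); bot.dwell(.1)
c=shot("wrist"); cv2.imwrite("pics/w6.png",c["image"]); np.savez("w6.npz",**c); print(bot.read_state()["ee_pos"])
u,v=proj(c,[450,-321,80]).astype(int); print(u,v); 
try: print(cap(c,u,v,80,40))
except Exception as e: print(e)
print(bot.read_state()["clock"])
a=cv2.imread("pics/w5.png");cv2.imwrite("pics/w56.png",np.vstack([a[100:400,100:540],c["image"][100:400,100:540]]))
E
```

```text
[629.713957   264.46268594 197.75501512]
322 202 z 86.2 circ [630.3 264.5] dia 29.5 ell [array([630.2, 264.5]), array([28.1, 28.9]), np.float64(2.3)]
roller in p1 [630.20251465 264.50494385]
pocket 221 189 [array([532.2, 253.8]), array([32.1, 32.6]), np.float64(50.5)]
[ 450.6235136  -321.86982256  131.6029315 ]
318 230
318 230 z 79.1 circ [ 449.4 -319.7] dia 29.8 ell [array([ 449.3, -319.7]), array([28.4, 28.9]), np.float64(168.8)]
[ 449.25137329 -319.70657349]
16.075
```

View pics/w56.png

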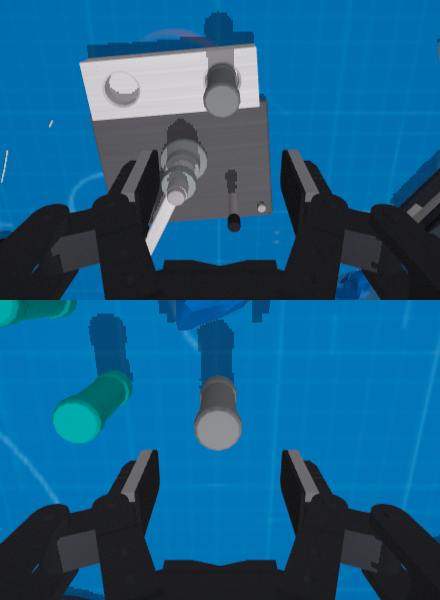

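Roller A stands upright in p1, with its top at about 87 mm. Roller B is between the open jaws, next to the turquoise look-alike.

```bash
python3 - <<'E'
from h import *
B=[449.7,-322.5]
bot.servo_line([*B,43],down(0),speed=120); bot.dwell(0.1); print(bot.read_state()["ee_pos"])
bot.move_gripper(10,40); s=bot.read_state(); print("grip",s["grip_width"],s["ee_pos"])
bot.servo_line([*B,200],down(0),speed=200)
bot.move_to([532,254,200],down(0)); bot.servo_line([532,254,75],down(0),speed=150); bot.dwell(0.2)
c=shot("wrist"); np.savez("w7.npz",**c); s=bot.read_state(); print(s["ee_pos"],s["clock"],s["grip_width"])
held(c,s["ee_pos"])
cv2.imwrite("pics/w7c.png",cv2.resize(c["image"][100:300,200:500],None,fx=2.5,fy=2.5,interpolation=cv2.INTER_CUBIC))
print(cloud(c)[200:260:4,320].round(1))
E
```

```text
[ 450.07420898 -322.79029618   43.91105961]
grip 25.617589432626847 [ 449.73590307 -322.66047769   43.40946392]
[532.225174   254.10040761  75.64208951] 21.7167 25.34914216507325
held -36 416 [531.8 254.2] rel tcp [-0.4  0.1] rms 0.79
held -20 2018 [531.9 254.9] rel tcp [-0.4  0.8] rms 0.27
held 28 2009 [531.8 253. ] rel tcp [-0.4 -1.1] rms 4.59
[[532.3 273.   20.6]
 [532.3 270.1  19.6]
 [532.3 262.5   5.7]
 [532.3 260.1   6.6]
 [532.2 269.8  38.2]
 [532.2 269.9  44.3]
 [532.2 268.7  46.9]
 [532.2 268.4  51.2]
 [532.2 268.5  56.3]
 [532.2 267.7  59.3]
 [532.2 267.7  63.6]
 [532.2 268.3  68.9]
 [532.1 268.4  73.1]
 [532.1 268.4  76.7]
 [532.1 268.7  80.9]]
```

View pics/w7c.png

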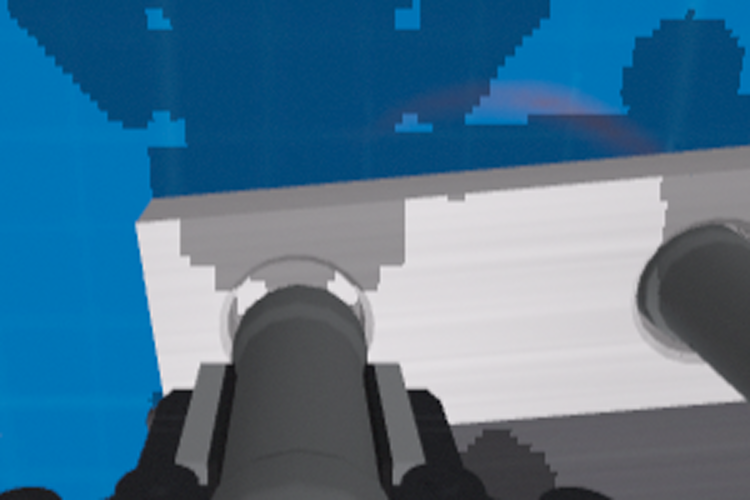

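```bash
python3 - <<'E'
from h import *
bot.servo_line([531.5,253.2,72],down(0),speed=60)
r=bot.servo_line([531.5,253.2,49.5],down(0),speed=35,until_force=10); s=bot.read_state(); print(r,s["ee_pos"],s["ft_force"],s["moment"],s["clock"])
if s["ee_pos"][2]<52:
    bot.move_gripper(60); bot.dwell(0.1)
    x,y,_=bot.read_state()["ee_pos"]; bot.servo_line([x,y,200],down(0),speed=250); bot.dwell(0.2)
    c=shot("wrist"); s=bot.read_state(); print(s["ee_pos"],s["clock"])
    for p in((532,253.5,87),(631,262.5,87)):
        u,v=proj(c,p).astype(int); print(cap(c,u,v,87,35))
    cv2.imwrite("pics/w8.png",c["image"])
E
```

```text
True [531.29388453 253.16887785  50.42622169] [-1.72972939  0.06314787  7.17531356] [-0.03327712  0.32554375  0.02316732] 22.5667
[530.67198862 252.86214776 198.74219789] 24.0917
322 198 z 86.2 circ [530.7 255.3] dia 29.8 ell [array([531. , 255.4]), array([27.9, 28.7]), np.float64(161.1)]
[530.96026611 255.39427185]
450 187 z 86.1 circ [628.2 264.5] dia 30.2 ell [array([628.3, 264.3]), array([28.3, 29.3]), np.float64(60.8)]
[628.3314209  264.26901245]
```

View pics/w8.png

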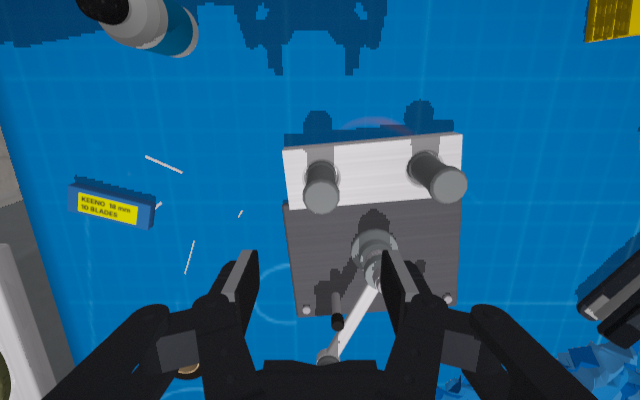

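Both rollers are home, with both tops at the same height. The arm rests unwound, with its end roller at about (330,358). Next I grip the end roller and swing the arm.

```bash
cat >> h.py <<'E'
PIV=np.array([589.8,167.7]); TH0=-114.8
def arc(q,z=88,r=120):
    t=np.radians(TH0)+q; return [*(PIV+r*np.array([np.cos(t),np.sin(t)])),z],down(np.degrees(t)+90)
E
python3 - <<'E'
from h import *
p,o=arc(0,180); bot.move_to(p,o); bot.dwell(.1); 
c=shot("wrist"); u,v=proj(c,[p[0],p[1],110]).astype(int); print(u,v,p)
try: print(cap(c,u,v,110,40))
except Exception as e: print(e)
r=bot.servo_line(*arc(0),speed=120,until_force=10); bot.dwell(.1); print(r,bot.read_state()["ee_pos"])
bot.move_gripper(10,40); s=bot.read_state(); print("grip",s["grip_width"],s["ee_pos"],s["ft_force"],s["clock"])
c=shot("wrist"); cv2.imwrite("pics/w9.png",c["image"])
E
```

```text
319 221 [np.float64(539.4657501064587), np.float64(58.76670257605096), 180]
319 221 z 108.7 circ [539.3  60.3] dia 24.9 ell [array([539.2,  60.4]), array([22.9, 24.2]), np.float64(125.9)]
[539.22210693  60.40022278]
False [539.89492666  58.8069791   88.86407062]
grip 21.299823519554824 [539.47397576  58.7774554   88.3241251 ] [-2.45913914 -0.09919387  5.37471181] 26.4833
```

View pics/w9.png

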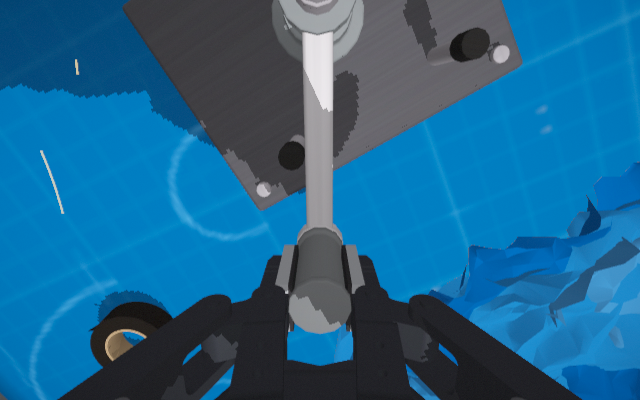

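The end roller is gripped between the pads (21.3 mm), and the bar runs straight to the pivot at the top. I'll swing it along its arc now.

```bash
python3 - <<'E'
from h import *
def st(q):
    s=bot.read_state(); f=np.array(s["ft_force"]); t=np.radians(TH0)+q; 
    d=np.array(s["ee_pos"][:2])-PIV; print(round(q,3),"actual",round(np.arctan2(d[1],d[0])-np.radians(TH0),3),"ft tan",round(-f[0]*np.sin(t)+f[1]*np.cos(t),1),"rad",round(f[0]*np.cos(t)+f[1]*np.sin(t),1),s["grip_width"].__round__(1),s["clock"].__round__(1))
for q in np.linspace(.13,1.04,8):
    bot.servo_line(*arc(q),speed=60); st(q)
for q in(1.06,1.08,1.095,1.105):
    r=bot.servo_line(*arc(q),speed=20,until_force=12); bot.dwell(.2); st(q)
    if r: print("stop");break
E
```

```text
0.13 actual 0.13 ft tan -2.4 rad -0.4 21.2 26.9
0.26 actual 0.259 ft tan -2.5 rad -1.6 21.0 27.4
0.39 actual 0.388 ft tan -3.2 rad -3.2 21.2 27.8
0.52 actual 0.518 ft tan -2.8 rad -2.1 21.4 28.2
0.65 actual 0.648 ft tan -3.2 rad -2.7 21.6 28.6
0.78 actual 0.777 ft tan -4.1 rad -1.9 21.1 29.0
0.91 actual 0.907 ft tan -4.5 rad -1.6 21.3 29.4
1.04 actual 1.037 ft tan -3.9 rad -0.6 21.6 29.8
1.06 actual 1.056 ft tan -3.1 rad -1.8 21.3 30.3
1.08 actual 1.076 ft tan -3.4 rad -1.1 21.1 30.7
1.095 actual 1.091 ft tan -4.5 rad -0.6 21.5 31.2
1.105 actual 1.101 ft tan -3.6 rad -0.2 21.1 31.6
```

```bash
python3 - <<'E'
from h import *
for q in np.arange(1.115,1.18,.01):
    r=bot.servo_line(*arc(q),speed=20,until_force=12); bot.dwell(.2)
    s=bot.read_state(); f=np.array(s["ft_force"]); t=np.radians(TH0)+q; d=np.array(s["ee_pos"][:2])-PIV
    ft=-f[0]*np.sin(t)+f[1]*np.cos(t); print(round(q,3),"act",round(np.arctan2(d[1],d[0])-np.radians(TH0),3),"tan",round(ft,1),s["clock"])
    if r or ft<-9: print("stop"); break
c=shot("wrist"); cv2.imwrite("pics/w10.png",c["image"])
E
```

```text
1.115 act 1.111 tan -4.1 32.0833
1.125 act 1.115 tan -10.9 32.5333
stop
```

View pics/w10.png

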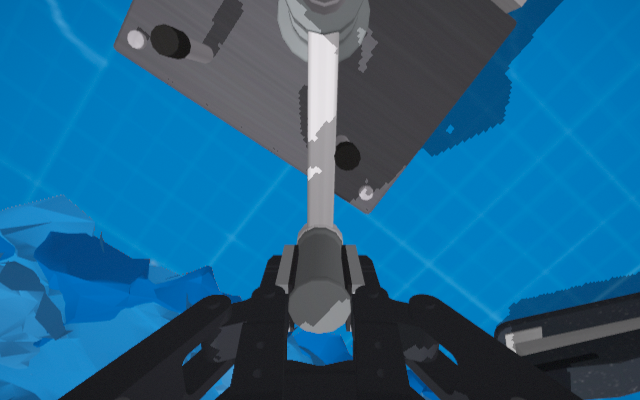

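The bar lies against the far stop post (at about (347,155)), and the force jumped there. I'll check the pocketed rollers and the bystanders, then hand in.

```bash
python3 - <<'E'
from h import *
bot.dwell(.5)
o=dict(np.load("top0.npz")); n=shot("top"); P=cloud(n)
for p in((532.3,253,87),(631,262,87)):
    u,v=proj(n,p).astype(int); w=P[v-5:v+6,u-5:u+6].reshape(-1,3); w=w[w[:,2]>70]; print("roller",w.mean(0).round(1),w[:,2].max().round(1),len(w))
d=np.abs(o["image"].astype(int)-n["image"]).max(2)
for k,u,v in(("roll",316,250),("meas",418,155),("bot1",203,241),("bot2",162,157)): print(k,"pixels changed",(d[v-14:v+15,u-14:u+15]>60).sum())
s=bot.read_state(); print(s["ee_pos"],s["ft_force"],np.abs(s["qvel"]).max(),s["grip_width"],s["clock"])
bot.finish_job()
E
```

```text
roller [530.4 254.4  86.2] 95.6 69
roller [629.7 263.1  85.3] 93.9 71
roll pixels changed 763
meas pixels changed 0
bot1 pixels changed 0
bot2 pixels changed 0
[665.49182341  74.52836851  88.27328534] [-8.88227838 -5.41307282  9.99520338] 0.0017988880524113515 20.911485324607682 33.1333
the job is handed in; nothing more can be done
```

The job is handed in at 33 s of the 72 s limit. Both grey guide rollers stand in the two pockets, let go, and the gripper is holding the tension arm against its far stop.

- **Rollers:** In the final top view both stand on their pocket axes to within about 2 mm. Their tops read 85–86 mm on average, against 87 mm expected, and the depth readings ran about 1 mm low throughout.
- **Tension arm:** The tangential force jumped from about 4 N to 11 N when the arm met the stop. That came at 1.115 rad by my own estimate; the stop is specified at 1.1 rad, and my angle zero could be off by about 0.015 rad. The arm was at rest, with the grip closed at 20.9 mm on the roller and set to 40 N.
- **Bystanders:** The tape measure and both bottles showed no changed pixels in the top view. The check on the small tape roll disagreed, with 763 changed pixels there. That is probably the robot arm covering it, since nothing went near it and it was still lying on the table in the wrist picture taken before the swing. I did not confirm that its position was unchanged at the end.
- **Disagreement while measuring:** Wrist-camera readings of roller positions differed by 2–3 mm along one tool axis. I settled it by comparing each roller's foot with its pocket mouth from just above the block. Both then went in with low side forces (under 2 N).

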